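# Pick out the full carton

## Robot

A 6-joint arm with a two-finger parallel gripper is mounted at the origin on the work surface. World frame = base frame: x ahead of the robot, y to its left, z up, the work surface at z = 0. Lengths are in m, angles in rad, forces in N, time in s.
With the tool pointing down it reaches from about 0.425 to 0.95 m from the base axis. Payload 3.5 kg.
Tool frame: the origin (TCP) lies midway between the tips of the shut fingers; the grasp point (between the pads) lies 19 mm behind it (ctrl.pinch_z is the distance from the TCP to the grasp point, in m); z points along the fingers, y is the line along which they close (so a half turn about z gives the same grasp; the last joint's range is limited). The gripper opens to 85 mm and grips with 20 to 120 N. Pads are 22 mm wide; open, the fingers measure 114 mm over their backs; the gripper's body (76 mm by 85 mm) begins 54 mm behind the grasp point. The pads swing forward as they close: fully open they stand 13 mm farther back than shut.
Start: joints at [-0.15, 0.286, 1.577, -0, 1.279, -0.15], TCP at [0.675, 0, 0.231] pointing down, gripper open.
Joint ranges: [-2.77, 2.77], [-0.9, 2.22], [0.21, 2.48], [-1.53, 4.67], [0.24, 2.81], [-2.84, 2.84]. Speed limits (rad/s): [2.79, 2.79, 3.14, 3.14, 3.14, 3.14].

## Interface

Orientations are given as a unit quaternion [x, y, z, w].
In Python, from plant import get_state, viewer, sign_off, ctrl gives the robot as it stands. The module is installed in compiled form; this text tells all that it offers.
- The arm moves only by the shell command python3 -m handwheel 'ROWS' [FORCE]. ROWS is JSON, a list that holds one entry, the list of rows, each a list of 5 numbers: the finger opening in m, from 0 to 0.0854, then the shift along the tool's x, y, z in m, then the turn about the tool's z in degrees. In form: [[[claw, x, y, z, spin], ...]]. A call has 1 to 12 rows; each row shifts and turns the commanded pose from where the row before left it, along the tool's axes as they then stand; what a row does not reach is not made up. A row lasts 1/12 s, in which the tool goes at most 41.7 mm and 7.16 degrees, less where a joint would pass 70% of its speed; a pose out of reach is approached as far as the arm can. A call is refused whole if a number of a shift passes 0.0417 or a number of a turn 7.16, either way. A call with a gripper value outside its range is refused whole. The fingers move at their own pace and stop on an object; FORCE is the grip in N (left out, the last holds). Time passes only in rows, so rows that do not move let the fingers close. It gives the time, the measured TCP pose, the force, the opening and the grip force at its end, in the units of the state.
- get_state(): the state, without advancing time (a new reading comes with each control period).
- viewer.read_camera(name): name is "scene" or "side" or "wrist"; returns the picture (400x640x3 uint8, blue, green, red); there is no depth.
- viewer.camera_params(name): a dict with "fov_y" (degrees; the focal length in pixels is half the picture's height over the tangent of half this angle, whatever the lens; pixels are square), "cx", "cy" (the principal point, pixels), "k1" (the pictures are not rectified: a ray, as slopes to the right and down, at radius r is drawn at 1 + k1 r^2 times it, then the intrinsics apply), "xyz" and "attitude" of the camera in the world; the wrist camera has in their place "hand_eye" (4x4, takes a point from camera to tool coordinates, whose origin is the TCP and whose axes are the flange's). Camera axes: x right, y up, looking along -z (the intrinsics and any distortion apply to the point x, -y, -z); pixel columns grow to the right and rows downward; lengths in m; the calibration is good to about 2 mm. A picture is of the moment at which its call begins: read the wrist's pose just before it. camera_params takes no time and is no camera call.
- sign_off(): hands the job in; it is judged then, once.
Trained networks look in the newest picture that a camera, given by its name, has taken for a name from the list of things; names that differ only in an ending like _2 or _b are one class to them, and where a whole thing is asked for, a point or a joint stands for the part that bears it (a point fixed in the world has none). Each returns a list of dicts, best first, with "confidence" (0 to 1); they miss things now and then, are a little off and sometimes report something else, mostly with a low value. They report only what shows in the picture. A call takes as long as a camera call.
- viewer.look_for(camera, name): "extent" ([left, top, width, height] as shares, 0 to 1, of the picture: columns of its width, rows of its height, round what is visible of it).
- viewer.outline_of(camera, name): "mask" (400x640 bool, what is visible of it) and "extent" ([left, top, width, height] as shares, 0 to 1, of the picture: columns of its width, rows of its height, round what is visible of it).
- viewer.pinpoint(camera, name): "xy" ([column, row] as shares, 0 to 1, of the picture: columns of its width, rows of its height: a listed point, or the origin of a listed thing).
The state is a dict: "time": time; "qpos": joint angles; "dq": joint speeds; "joint_efforts": joint torques, N m; "eef_pos": TCP position; "tcp_rot": TCP orientation; "contact_force": force on the tool from outside, world axes, zero at the start; "wrist_torque": the same for the moment, N m; "opening": opening from 0.0 (shut) to 1.0 (fully open); "finger_force": force on a finger pad.
Only numpy, scipy, OpenCV 4.12 (cv2) and the standard library are available. Lean on these libraries where they do the work, as an engineer would, in place of code of your own. Each camera call takes 0.05 s, during which the arm holds its last target. There are 200 camera calls.

## Task

One of the three identical taped cartons is still full and the other two are empty: lift them in turn to feel which is the heavy one. Set the full carton upright on the floor of the open brown crate on the table without dropping it in, and leave the two empty ones standing upright on the table where they were.

Things in the scene. Friction and masses are not known exactly. Their poses are not given: they have to be found in the camera images.
- carton_a_mid (a point): one of three identical closed brown cardboard cartons, 90 mm long (its own x), 62 mm wide (its own y) and 90 mm high (z), tape along the top; upright on the table. This point is its centre, 45 mm above its underside. Two of the three are empty (0.09 to 0.17 kg), one, which may be any of them, is full (0.55 to 0.80 kg); nothing but the weight tells them apart. Stiff enough to be gripped across its 62 mm width with 30 N
- carton_b_mid (a point): one of three identical closed brown cardboard cartons, 90 mm long (its own x), 62 mm wide (its own y) and 90 mm high (z), tape along the top; upright on the table. This point is its centre, 45 mm above its underside. Two of the three are empty (0.09 to 0.17 kg), one, which may be any of them, is full (0.55 to 0.80 kg); nothing but the weight tells them apart. Stiff enough to be gripped across its 62 mm width with 30 N
- carton_c_mid (a point): one of three identical closed brown cardboard cartons, 90 mm long (its own x), 62 mm wide (its own y) and 90 mm high (z), tape along the top; upright on the table. This point is its centre, 45 mm above its underside. Two of the three are empty (0.09 to 0.17 kg), one, which may be any of them, is full (0.55 to 0.80 kg); nothing but the weight tells them apart. Stiff enough to be gripped across its 62 mm width with 30 N
- crate: open brown plastic crate fixed to the table, 300 mm (its own x) by 200 mm (y) outside, 90 mm high, walls and floor 5 mm thick, empty; origin at the centre of its underside, on the table, so the inner floor is 5 mm above it

How it is judged:
By the outcome, as a careful person would: the job done as asked, in the order asked, and still so for the second after the job is handed in, with the robot touching nothing.
It also fails if it takes over 67 s, if anything falls off the work surface, if the arm or the gripper's body presses on something with over 40 N, if the wrist force passes 120 N, or if a joint passes its speed limit or range.

## Working session

There is one attempt and no reset: what is moved stays moved. The work goes in short steps, Python scripts to look and compute and a shell command to move; the robot and the scene stay as the last step left them, time stands still between calls to the robot, and variables do not carry over. Pictures are saved under pics/ and viewed, at most 10 in all, crops included, and the job is handed in when it is done.

```bash
mkdir -p pics; cat > h.py <<'E'
import numpy as np, cv2
from scipy.spatial.transform import Rotation as R
from plant import get_state, viewer, ctrl
def cam(n):
    p=viewer.camera_params(n); f=200/np.tan(np.radians(p["fov_y"])/2)
    if "hand_eye" in p:
        s=get_state(); T=np.eye(4); T[:3,:3]=R.from_quat(s["tcp_rot"]).as_matrix(); T[:3,3]=s["eef_pos"]
        M=T@np.array(p["hand_eye"]); 
    else:
        M=np.eye(4); a=np.array(p["attitude"]); M[:3,:3]=a if a.shape==(3,3) else R.from_quat(a).as_matrix(); M[:3,3]=p["xyz"]
    return p,f,M
def ray(c,uv):
    p,f,M=c; d=((uv[0]-p["cx"])/f,(uv[1]-p["cy"])/f); d=np.array(d); u=d.copy()
    for _ in range(20): u=d/(1+p["k1"]*(u@u))
    return M[:3,3],M[:3,:3]@np.array([u[0],-u[1],-1])
def atz(c,uv,z):
    o,d=ray(c,uv); return o+d*(z-o[2])/d[2]
def proj(c,P):
    p,f,M=c; q=np.linalg.inv(M)@np.append(P,1); u=np.array([q[0],-q[1]])/-q[2]; u=u*(1+p["k1"]*(u@u))
    return u*f+[p["cx"],p["cy"]]
E
python3 - <<'E'
from h import *
print(get_state(),ctrl.pinch_z)
for n in("scene","side"):
    im=viewer.read_camera(n); cv2.imwrite(f"pics/{n}0.png",im); c=cam(n); print(n,c[0])
    for k,z in(("carton_a_mid",.045),("crate",0)):
        for r in viewer.pinpoint(n,k):
            uv=np.array(r["xy"])*[640,400]; print(k,r["confidence"],uv.round(),atz(c,uv,z).round(3))
    for r in viewer.outline_of(n,"carton_a_mid"):
        m=r["mask"]; print(r["confidence"],np.array(r["extent"])*[640,400,640,400])
E
```

```text
{'time': 0.0, 'qpos': array([-1.49990622e-01,  2.87199309e-01,  1.57819728e+00,  3.39750298e-05,
        1.27858004e+00, -1.50006268e-01]), 'dq': array([ 6.38386446e-05, -8.09605015e-04,  1.09195218e-03,  1.03407478e-03,
        1.05668831e-05,  1.33089049e-03]), 'joint_efforts': array([-1.79628755e-04, -4.05981302e+01, -2.92628127e+01, -1.54224781e-04,
        5.81841552e-03,  3.74769741e-06]), 'eef_pos': array([6.74340138e-01, 1.43848247e-04, 2.29913762e-01]), 'tcp_rot': array([ 7.07104221e-01,  7.07108337e-01, -6.94355070e-04, -9.69002822e-04]), 'contact_force': array([0.58063878, 0.29755244, 0.3024732 ]), 'wrist_torque': array([-0.00445318,  0.025652  , -0.00943888]), 'finger_force': 0.0, 'opening': 0.9961463949339076} 0.0187
scene {'fov_y': 52.9708297387597, 'cx': 323.28462980005577, 'cy': 199.95323269787957, 'k1': -0.07980612437851077, 'xyz': array([1.16247446, 0.24872557, 0.72589969]), 'attitude': array([0.22673959, 0.32015829, 0.76441278, 0.51162577])}
carton_a_mid 0.76 [274. 187.] [ 0.504 -0.138  0.045]
crate 0.76 [192. 178.] [ 0.515 -0.39   0.   ]
0.57 [253.824 167.32   39.104  44.2  ]
side {'fov_y': 49.236664533867554, 'cx': 317.34969725122613, 'cy': 193.32412995784932, 'k1': -0.08727683779622633, 'xyz': array([-0.05124327, -0.56639265,  0.94139107]), 'attitude': array([ 0.33931179, -0.13572249, -0.36860622,  0.8547376 ])}
carton_a_mid 0.66 [353. 232.] [ 0.503 -0.14   0.045]
crate 0.58 [432. 294.] [ 0.515 -0.386  0.   ]
0.87 [334.976 209.2    39.616  47.12 ]
```

View pics/scene0.png

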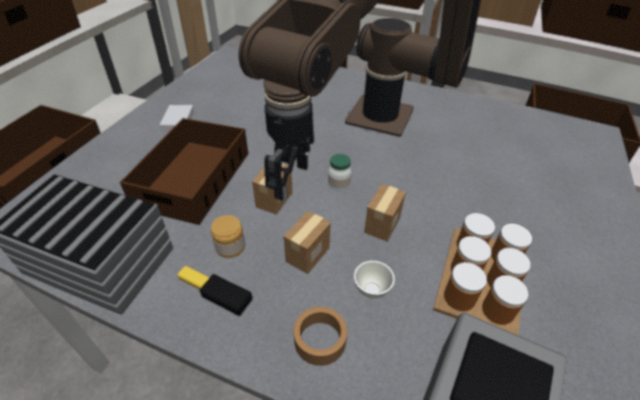

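View pics/side0.png

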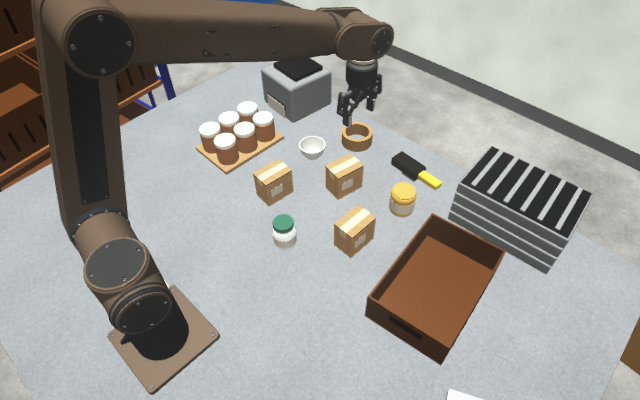

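The side view shows the cartons at about (354,231), (344,177) and (273,182), and the crate at (435,285). In the scene view the same cartons are at (274,187), (307,240) and (385,212). Next I fit box silhouettes to get positions and yaws.

```bash
cat > fit.py <<'E'
from h import *
from scipy.optimize import minimize
from scipy.ndimage import distance_transform_edt as edt
def sil(c,x,y,t,L,W,H):
    ct,st=np.cos(t),np.sin(t); P=[]
    for a in(-1,1):
        for b in(-1,1):
            for z in(0,H): P.append(proj(c,[x+ct*a*L/2-st*b*W/2,y+st*a*L/2+ct*b*W/2,z]))
    h=cv2.convexHull(np.float32(P)); m=np.zeros((400,640),np.uint8)
    cv2.fillConvexPoly(m,np.round(h*16).astype(np.int32),255,cv2.LINE_AA,4); return m/255.
def fit(cs,ms,x0,L,W,H):
    best=None
    def cost(v):
        s=0
        for c,m in zip(cs,ms):
            q=sil(c,*v[:2],v[2],L,W,H); s+=1-np.minimum(q,m).sum()/np.maximum(q,m).sum()
        return s/len(cs)
    for t in np.radians(np.arange(0,180,20)):
        S=np.array([[x0[0],x0[1],t]]*4); S[1,0]+=.02; S[2,1]+=.02; S[3,2]+=.3
        r=minimize(cost,[x0[0],x0[1],t],method="Nelder-Mead",options=dict(initial_simplex=S,maxiter=80,xatol=1e-4,fatol=1e-4))
        if best is None or r.fun<best.fun: best=r
    return best
def grow(im,c,p):   # grabcut about a seed box of the expected place
    uv=proj(c,[p[0],p[1],.045]).astype(int)
    g=np.full((400,640),cv2.GC_BGD,np.uint8); cv2.circle(g,tuple(map(int,uv)),38,cv2.GC_PR_BGD,-1); cv2.circle(g,tuple(map(int,uv)),22,cv2.GC_PR_FGD,-1); cv2.circle(g,tuple(map(int,uv)),8,cv2.GC_FGD,-1)
    cv2.grabCut(im,g,None,np.zeros((1,65)),np.zeros((1,65)),6,cv2.GC_INIT_WITH_MASK)
    return ((g==1)|(g==3)).astype(float)
E
cat > m1.py <<'E'
from fit import *
cs={n:cam(n) for n in("scene","side")}; ims={n:cv2.imread(f"pics/{n}0.png") for n in cs}
vis=ims["side"].copy(); vis2=ims["scene"].copy()
for s,k in(((354,231),"near"),((344,177),"far"),((273,182),"left")):
    p=atz(cs["side"],s,.045)
    m={n:grow(ims[n],cs[n],p) for n in cs}
    use=["side"] if k=="near" else ["side","scene"]
    for u in ([["side"]] if k=="near" else [["side"],["scene"],["side","scene"]]):
        r=fit([cs[n] for n in u],[m[n] for n in u],p,.09,.062,.09); print(k,u,r.x[:2].round(4),np.degrees(r.x[2]).round(1),round(r.fun,3))
    for v,n in((vis,"side"),(vis2,"scene")):
        q=(sil(cs[n],*r.x,.09,.062,.09)>.5).astype(np.uint8); cv2.drawContours(v,cv2.findContours(q,0,1)[0],-1,(0,255,0),1)
r=viewer.outline_of("side","crate")[0]; m=r["mask"].astype(float)
f=fit([cs["side"]],[m],(.515,-.386),.3,.2,.09); print("crate",f.x[:2].round(4),np.degrees(f.x[2]).round(1),f.fun)
for v,n in((vis,"side"),(vis2,"scene")):
    q=(sil(cs[n],*f.x,.3,.2,.09)>.5).astype(np.uint8); cv2.drawContours(v,cv2.findContours(q,0,1)[0],-1,(255,255,0),1)
cv2.imwrite("pics/fit.png",np.hstack([cv2.resize(vis[140:360,240:520],None,fx=1.42,fy=1.42),cv2.resize(vis2[100:320,120:400],None,fx=1.42,fy=1.42)]))
E
python3 m1.py
```

```text
near ['side'] [ 0.5075 -0.1412] 2.1 0.058
far ['side'] [0.6397 0.0113] -7.8 0.077
far ['scene'] [0.6381 0.0134] -4.6 0.194
far ['side', 'scene'] [0.639  0.0125] -7.1 0.141
left ['side'] [0.4836 0.1444] 171.3 0.134
left ['scene'] [0.481  0.1457] 178.0 0.202
left ['side', 'scene'] [0.4838 0.1453] -2.0 0.173
crate [ 0.5207 -0.3847] 6.7 0.026182346492780395
```

View pics/fit.png

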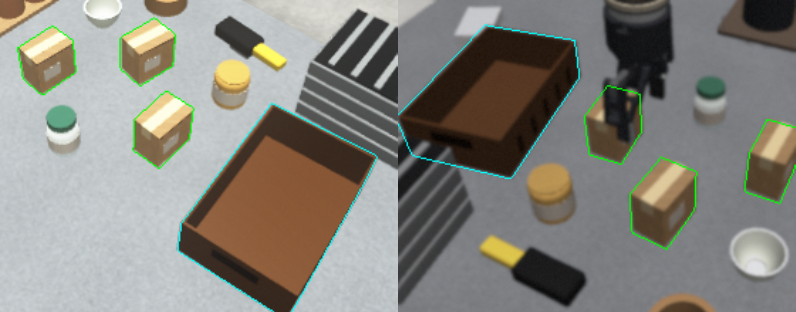

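The fits match in both views: left carton at (0.484, 0.145), far at (0.639, 0.012), near at (0.508, -0.141), crate at (0.521, -0.385) with yaw 6.7°. I start with the far carton, aligning above it and then checking with the wrist camera.

```bash
python3 -m handwheel '[[[0.0854,0.012,-0.035,0,0],[0.0854,0,0,0,7],[0.0854,0,0,0,7],[0.0854,0,0,0,7],[0.0854,0,0,0,7],[0.0854,0,0,0,7],[0.0854,0,0,0,7],[0.0854,0,0,0,7],[0.0854,0,0,0,7],[0.0854,0,0,0,7],[0.0854,0,0,0,7],[0.0854,0,0,0,7]]]' 30
python3 -m handwheel '[[[0.0854,0,0,0,7],[0.0854,0,0,0,7],[0.0854,0,0,0,7],[0.0854,0,0,0,0],[0.0854,0,0,0,0]]]'
cat > w.py <<'E'
from fit import *
import sys
x0=list(map(float,sys.argv[1:3])); n=sys.argv[3]
s=get_state(); c=cam("wrist"); im=viewer.read_camera("wrist"); 
rr=viewer.outline_of("wrist","carton_a_mid"); vis=im.copy()
m=None
for r in rr:
    print(r["confidence"],np.array(r["extent"]).round(2))
    M=r["mask"].astype(float)
    u=proj(c,[*x0,.045])
    if M[int(np.clip(u[1],0,399)),int(np.clip(u[0],0,639))]>0: m=M
M0=s["tcp_rot"]; X=R.from_quat(M0).as_matrix()
print("tcp",s["eef_pos"].round(4),"yaw",np.degrees(np.arctan2(X[1,0],X[0,0])).round(2),"F",s["contact_force"].round(2),"t",s["time"])
if m is not None:
    f=fit([c],[m],x0,.09,.062,.09); print(f.x[:2].round(4),np.degrees(f.x[2]).round(1),round(f.fun,3))
    q=(sil(c,*f.x,.09,.062,.09)>.5).astype(np.uint8); cv2.drawContours(vis,cv2.findContours(q,0,1)[0],-1,(0,255,0),1)
    cv2.drawContours(vis,cv2.findContours(m.astype(np.uint8),0,1)[0],-1,(0,0,255),1)
cv2.imwrite(f"pics/{n}.png",vis)
E
python3 w.py .639 .012 w_far
```

```text
time: 1.45
eef_pos: [0.64, 0.012, 0.2314]
tcp_rot: [0.994, 0.11, 0.0, 0.0]
contact_force: [-0.7, 0.5, -0.6]
opening: 1.002
finger_force: 0.0
time: 1.87
eef_pos: [0.64, 0.012, 0.2314]
tcp_rot: [0.998, -0.068, 0.0, 0.0]
contact_force: [-0.4, -0.1, 0.5]
opening: 0.999
finger_force: 0.0
0.83 [0.69 0.53 0.15 0.28]
tcp [0.64   0.012  0.2314] yaw -7.82 F [-0.41 -0.12  0.53] t 1.8667
```

View pics/w_far.png

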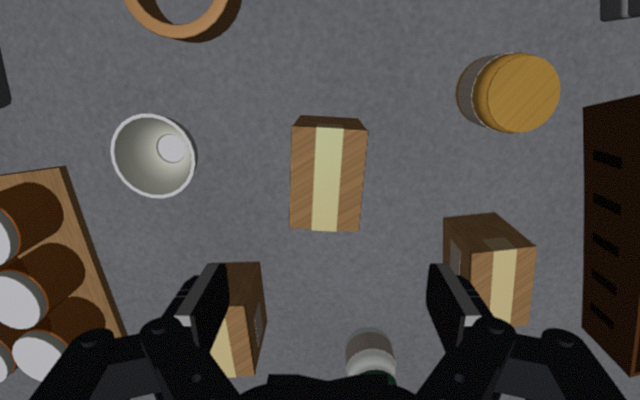

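The wrist picture shows the far carton centred at about (328,180) with its tape along the tool's x. The near carton is at (490,270) and part of the left one at (240,320). I fit the box for the far carton in this view.

```bash
cat > g.py <<'E'
from fit import *
import sys
def go(n,x0,rad):
    c=cam("wrist"); im=viewer.read_camera("wrist") if n=="live" else cv2.imread(n)
    uv=tuple(map(int,proj(c,[x0[0],x0[1],.06])))
    g=np.full((400,640),cv2.GC_BGD,np.uint8); cv2.circle(g,uv,int(rad),cv2.GC_PR_BGD,-1); cv2.circle(g,uv,int(rad*.5),cv2.GC_PR_FGD,-1); cv2.circle(g,uv,int(rad*.25),cv2.GC_FGD,-1)
    cv2.grabCut(im,g,None,np.zeros((1,65)),np.zeros((1,65)),6,cv2.GC_INIT_WITH_MASK)
    m=((g==1)|(g==3)).astype(float)
    f=fit([c],[m],x0,.09,.062,.09); print(f.x[:2].round(4),np.degrees(f.x[2]).round(1),round(f.fun,3))
    return f
if __name__=="__main__": go(sys.argv[1],[float(sys.argv[2]),float(sys.argv[3])],float(sys.argv[4]))
E
python3 g.py pics/w_far.png .639 .012 85; python3 g.py pics/w_far.png .5075 -.141 75
```

```text
[0.6368 0.0123] 168.7 0.127
[ 0.5061 -0.1413] 181.8 0.149
```

The tape leans about 2.5° from the tool's x, so the carton's yaw is about -10.3°. I descend, grip at 30 N, wait, read the force and lift.

```bash
python3 -m handwheel '[[[0.0854,-0.002,0,0.035,2.5],[0.0854,0,0,0.035,0],[0.0854,0,0,0.035,0],[0.0854,0,0,0.035,0],[0.0854,0,0,0.025,0],[0.0854,0,0,0.015,0],[0.0854,0,0,0.011,0],[0.0854,0,0,0,0],[0.0854,0,0,0,0]]]' 30
python3 -m handwheel '[[[0.05,0,0,0,0],[0.05,0,0,0,0],[0.05,0,0,0,0],[0.05,0,0,0,0],[0.05,0,0,0,0],[0.05,0,0,0,0],[0.05,0,0,0,0],[0.05,0,0,0,0]]]' 30
```

```text
time: 2.72
eef_pos: [0.6388, 0.0122, 0.0412]
tcp_rot: [0.996, -0.091, 0.001, 0.0]
contact_force: [-0.7, 0.1, 0.0]
opening: 1.001
finger_force: 0.0
time: 3.38
eef_pos: [0.6398, 0.0121, 0.0429]
tcp_rot: [0.996, -0.091, 0.002, 0.0]
contact_force: [-0.3, -0.0, 6.1]
opening: 0.728
finger_force: 33.9
```

```bash
python3 -m handwheel '[[[0.05,0,0,-0.01,0],[0.05,0,0,-0.01,0],[0.05,0,0,-0.01,0],[0.05,0,0,-0.01,0],[0.05,0,0,0,0],[0.05,0,0,0,0],[0.05,0,0,0,0],[0.05,0,0,0,0],[0.05,0,0,0,0]]]' 30; python3 -m handwheel '[[[0.05,0,0,0,0],[0.05,0,0,0,0],[0.05,0,0,0,0]]]'
```

```text
time: 4.13
eef_pos: [0.6374, 0.0124, 0.0794]
tcp_rot: [0.996, -0.092, -0.001, -0.0]
contact_force: [0.2, -0.6, -1.0]
opening: 0.725
finger_force: 33.2
time: 4.38
eef_pos: [0.6379, 0.0123, 0.08]
tcp_rot: [0.996, -0.091, -0.0, -0.0]
contact_force: [-0.3, -0.1, -1.7]
opening: 0.725
finger_force: 33.2
```

It reads -1.7 N, so this carton is empty. I set it back down at the grip height.

```bash
python3 -m handwheel '[[[0.05,0,0,0.012,0],[0.05,0,0,0.01,0],[0.05,0,0,0.007,0],[0.05,0,0,0.004,0],[0.05,0,0,0.003,0],[0.05,0,0,0.001,0],[0.05,0,0,0,0],[0.05,0,0,0,0]]]'; python3 -m handwheel '[[[0.0854,0,0,0,0],[0.0854,0,0,0,0],[0.0854,0,0,0,0],[0.0854,0,0,0,0],[0.0854,0,0,0,0]]]'
```

```text
time: 5.05
eef_pos: [0.6383, 0.0123, 0.0433]
tcp_rot: [0.996, -0.091, 0.0, 0.0]
contact_force: [-0.4, -0.1, -1.5]
opening: 0.721
finger_force: 33.3
time: 5.47
eef_pos: [0.6382, 0.0123, 0.0436]
tcp_rot: [0.996, -0.092, 0.0, 0.0]
contact_force: [0.5, 0.1, 0.1]
opening: 1.0
finger_force: 0.0
```

```bash
python3 -m handwheel '[[[0.0854,0,0,-0.02,0],[0.0854,0,0,-0.038,0],[0.0854,0,0,-0.04,0],[0.0854,0,0,-0.04,0],[0.0854,0,0,-0.03,0],[0.0854,-0.0294,-0.0169,-0.02,0],[0.0854,-0.0294,-0.0169,0,0],[0.0854,-0.0294,-0.0169,0,-2.5],[0.0854,-0.0294,-0.0169,0,-3],[0.0854,-0.0294,-0.0169,0,0],[0.0854,-0.0294,-0.0169,0,0],[0.0854,0,0,0,0]]]';  python3 -m handwheel '[[[0.0854,0,0,0,0]]]'
python3 w.py .4836 .145 w_left; python3 g.py pics/w_left.png .4836 .145 85
```

```text
time: 6.47
eef_pos: [0.4739, 0.1405, 0.2308]
tcp_rot: [0.999, -0.042, -0.001, -0.001]
contact_force: [-0.3, 0.4, -1.0]
opening: 0.996
finger_force: 0.0
time: 6.55
eef_pos: [0.4772, 0.1387, 0.2316]
tcp_rot: [0.999, -0.042, 0.001, 0.0]
contact_force: [0.9, 0.2, 0.6]
opening: 0.999
finger_force: 0.0
0.86 [0.86 0.17 0.14 0.27]
tcp [0.4772 0.1387 0.2316] yaw -4.86 F [0.88 0.25 0.56] t 6.55
[0.4826 0.1431] 174.4 0.107
```

View pics/w_left.png

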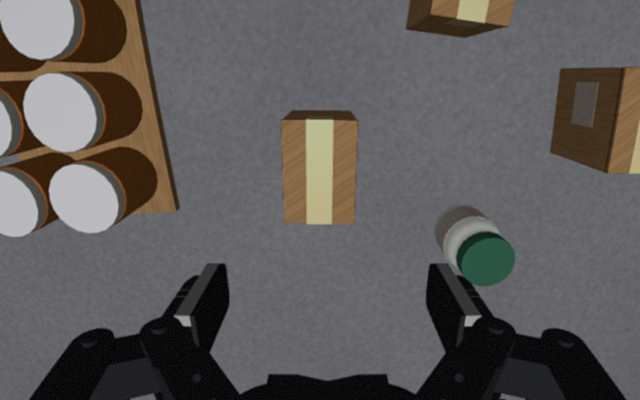

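The wrist picture shows the left carton at about (320,170) with its tape vertical, so the yaw matches the tool. The jar at (475,240) is clear of the fingers. I descend and grip.

```bash
python3 -m handwheel '[[[0.0854,0.005,-0.0055,0.035,0],[0.0854,0,0,0.035,0],[0.0854,0,0,0.035,0],[0.0854,0,0,0.035,0],[0.0854,0,0,0.025,0],[0.0854,0,0,0.015,0],[0.0854,0,0,0.009,0],[0.0854,0,0,0,0],[0.0854,0,0,0,0]]]' 30
python3 -m handwheel '[[[0.05,0,0,0,0],[0.05,0,0,0,0],[0.05,0,0,0,0],[0.05,0,0,0,0],[0.05,0,0,0,0],[0.05,0,0,0,0],[0.05,0,0,0,0],[0.05,0,0,0,0]]]' 30
python3 -m handwheel '[[[0.05,0,0,-0.01,0],[0.05,0,0,-0.01,0],[0.05,0,0,-0.01,0],[0.05,0,0,-0.01,0],[0.05,0,0,0,0],[0.05,0,0,0,0],[0.05,0,0,0,0],[0.05,0,0,0,0],[0.05,0,0,0,0]]]' 30; python3 -m handwheel '[[[0.05,0,0,0,0],[0.05,0,0,0,0],[0.05,0,0,0,0]]]'
```

```text
time: 7.4
eef_pos: [0.4846, 0.1424, 0.0425]
tcp_rot: [0.999, -0.044, 0.0, 0.0]
contact_force: [0.1, 0.5, 0.0]
opening: 1.004
finger_force: 0.0
time: 8.07
eef_pos: [0.4855, 0.1437, 0.0444]
tcp_rot: [0.999, -0.044, 0.002, -0.001]
contact_force: [0.0, 4.1, 7.0]
opening: 0.723
finger_force: 35.2
time: 8.82
eef_pos: [0.4829, 0.1428, 0.0816]
tcp_rot: [0.999, -0.044, -0.001, 0.0]
contact_force: [-0.1, 0.9, -6.5]
opening: 0.718
finger_force: 35.9
time: 9.07
eef_pos: [0.4835, 0.1429, 0.0821]
tcp_rot: [0.999, -0.044, -0.0, 0.0]
contact_force: [0.2, -1.1, -6.8]
opening: 0.72
finger_force: 35.9
```

-6.8 N means about 0.69 kg, so this is the full one. I set it back down and also lift the third, so that all three have been felt in turn as asked.

```bash
python3 -m handwheel '[[[0.05,0,0,0.012,0],[0.05,0,0,0.01,0],[0.05,0,0,0.007,0],[0.05,0,0,0.004,0],[0.05,0,0,0.003,0],[0.05,0,0,0.002,0],[0.05,0,0,0,0],[0.05,0,0,0,0]]]'; python3 -m handwheel '[[[0.0854,0,0,0,0],[0.0854,0,0,0,0],[0.0854,0,0,0,0],[0.0854,0,0,0,0],[0.0854,0,0,0,0]]]'
```

```text
time: 9.73
eef_pos: [0.4842, 0.143, 0.0446]
tcp_rot: [0.999, -0.044, 0.001, -0.0]
contact_force: [0.6, 0.2, -6.6]
opening: 0.723
finger_force: 35.8
time: 10.15
eef_pos: [0.4843, 0.143, 0.045]
tcp_rot: [0.999, -0.044, 0.001, -0.0]
contact_force: [-0.2, 0.4, 0.5]
opening: 1.001
finger_force: 0.0
```

```bash
python3 -m handwheel '[[[0.0854,0,0,-0.02,0],[0.0854,0,0,-0.038,0],[0.0854,0,0,-0.04,0],[0.0854,0,0,-0.04,0],[0.0854,0,0,-0.03,0],[0.0854,0.0047,0.0281,-0.02,0],[0.0854,0.0047,0.0281,0,0],[0.0854,0.0047,0.0281,0,0],[0.0854,0.0047,0.0281,0,0],[0.0854,0.0047,0.0281,0,0],[0.0854,0.0047,0.0281,0,0],[0.0854,0.0047,0.0281,0,0]]]';  python3 -m handwheel '[[[0.0854,0.0047,0.0281,0,0],[0.0854,0.0047,0.0281,0,0],[0.0854,0.0047,0.0281,0,0],[0.0854,0,0,0,-7],[0.0854,0,0,0,0],[0.0854,0,0,0,0]]]'
python3 w.py .507 -.141 w_near; python3 g.py pics/w_near.png .507 -.141 85
```

```text
time: 11.15
eef_pos: [0.4992, -0.0573, 0.2327]
tcp_rot: [0.999, -0.044, 0.0, 0.0]
contact_force: [0.2, 0.4, -0.8]
opening: 0.998
finger_force: 0.0
time: 11.65
eef_pos: [0.5058, -0.1412, 0.2323]
tcp_rot: [1.0, 0.016, -0.0, -0.0]
contact_force: [0.2, 0.2, -0.7]
opening: 1.0
finger_force: 0.0
0.68 [0.45 0.29 0.12 0.28]
0.48 [0.14 0.   0.19 0.19]
tcp [ 0.5058 -0.1412  0.2323] yaw 1.81 F [ 0.17  0.21 -0.69] t 11.65
[ 0.5067 -0.1409] 178.5 0.028
[ 0.5066 -0.1402] 178.5 0.094
```

View pics/w_near.png

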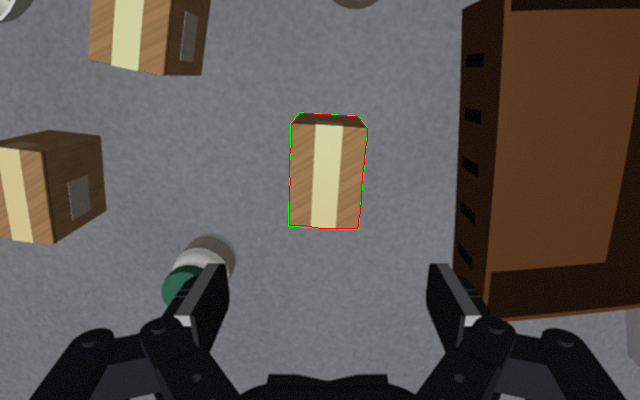

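The wrist view shows the third carton at (328,172) with yaw about -1.5°. The crate wall (column 460 and beyond) and the jar (205,270) are both clear.

```bash
python3 -m handwheel '[[[0.0854,0.001,0,0.035,3.3],[0.0854,0,0,0.035,0],[0.0854,0,0,0.035,0],[0.0854,0,0,0.035,0],[0.0854,0,0,0.025,0],[0.0854,0,0,0.015,0],[0.0854,0,0,0.009,0],[0.0854,0,0,0,0],[0.0854,0,0,0,0]]]' 30
python3 -m handwheel '[[[0.05,0,0,0,0],[0.05,0,0,0,0],[0.05,0,0,0,0],[0.05,0,0,0,0],[0.05,0,0,0,0],[0.05,0,0,0,0],[0.05,0,0,0,0],[0.05,0,0,0,0]]]' 30
python3 -m handwheel '[[[0.05,0,0,-0.01,0],[0.05,0,0,-0.01,0],[0.05,0,0,-0.01,0],[0.05,0,0,-0.01,0],[0.05,0,0,0,0],[0.05,0,0,0,0],[0.05,0,0,0,0],[0.05,0,0,0,0],[0.05,0,0,0,0]]]' 30; python3 -m handwheel '[[[0.05,0,0,0,0],[0.05,0,0,0,0],[0.05,0,0,0,0]]]'
```

```text
time: 12.5
eef_pos: [0.5074, -0.1408, 0.0438]
tcp_rot: [1.0, -0.011, 0.0, 0.0]
contact_force: [0.1, -0.0, 0.1]
opening: 0.999
finger_force: 0.0
time: 13.17
eef_pos: [0.5084, -0.1417, 0.0453]
tcp_rot: [1.0, -0.011, 0.002, 0.001]
contact_force: [-0.6, 1.4, 6.6]
opening: 0.723
finger_force: 34.6
time: 13.92
eef_pos: [0.5064, -0.1409, 0.0826]
tcp_rot: [1.0, -0.011, -0.001, -0.0]
contact_force: [-0.7, 0.8, -0.8]
opening: 0.719
finger_force: 33.8
time: 14.17
eef_pos: [0.5068, -0.141, 0.083]
tcp_rot: [1.0, -0.011, -0.0, -0.0]
contact_force: [-0.6, 0.9, -1.6]
opening: 0.723
finger_force: 33.8
```

-1.6 N, so it is empty. I set it down and go back to the full carton.

```bash
python3 -m handwheel '[[[0.05,0,0,0.012,0],[0.05,0,0,0.01,0],[0.05,0,0,0.007,0],[0.05,0,0,0.004,0],[0.05,0,0,0.003,0],[0.05,0,0,0.002,0],[0.05,0,0,0,0],[0.05,0,0,0,0]]]'; python3 -m handwheel '[[[0.0854,0,0,0,0],[0.0854,0,0,0,0],[0.0854,0,0,0,0],[0.0854,0,0,0,0],[0.0854,0,0,0,0]]]'
python3 -m handwheel '[[[0.0854,0,0,-0.02,0],[0.0854,0,0,-0.038,0],[0.0854,0,0,-0.04,0],[0.0854,0,0,-0.04,0],[0.0854,0,0,-0.03,0],[0.0854,-0.0029,-0.0284,-0.02,0],[0.0854,-0.0029,-0.0284,0,0],[0.0854,-0.0029,-0.0284,0,0],[0.0854,-0.0029,-0.0284,0,0],[0.0854,-0.0029,-0.0284,0,0],[0.0854,-0.0029,-0.0284,0,0],[0.0854,-0.0029,-0.0284,0,0]]]';  python3 -m handwheel '[[[0.0854,-0.0029,-0.0284,0,0],[0.0854,-0.0029,-0.0284,0,0],[0.0854,-0.0029,-0.0284,0,0],[0.0854,0,0,0,3.8],[0.0854,0,0,0,0],[0.0854,0,0,0,0]]]'
python3 w.py .483 .143 w_left2;python3 g.py pics/w_left2.png .483 .143 85
```

```text
time: 14.83
eef_pos: [0.5073, -0.1412, 0.0455]
tcp_rot: [1.0, -0.011, 0.0, 0.0]
contact_force: [0.4, -0.7, -1.2]
opening: 0.722
finger_force: 33.8
time: 15.25
eef_pos: [0.507, -0.1412, 0.0454]
tcp_rot: [1.0, -0.011, 0.0, 0.0]
contact_force: [-0.5, -0.4, -0.3]
opening: 1.001
finger_force: 0.0
time: 16.25
eef_pos: [0.4907, 0.0594, 0.2334]
tcp_rot: [1.0, -0.011, 0.0, -0.0]
contact_force: [0.6, 0.1, 1.3]
opening: 1.003
finger_force: 0.0
time: 16.75
eef_pos: [0.4842, 0.1436, 0.2332]
tcp_rot: [0.999, -0.043, -0.0, 0.0]
contact_force: [0.1, 0.0, 0.2]
opening: 1.003
finger_force: 0.0
tcp [0.4842 0.1436 0.2332] yaw -4.97 F [0.07 0.03 0.23] t 16.75
[0.4799 0.1418] -5.9 0.133
```

Still in place. I descend, grip and lift to 0.20 m.

```bash
python3 -m handwheel '[[[0.0854,0,0,0.035,0],[0.0854,0,0,0.035,0],[0.0854,0,0,0.035,0],[0.0854,0,0,0.035,0],[0.0854,0,0,0.025,0],[0.0854,0,0,0.015,0],[0.0854,0,0,0.01,0],[0.0854,0,0,0,0],[0.0854,0,0,0,0]]]' 30
python3 -m handwheel '[[[0.05,0,0,0,0],[0.05,0,0,0,0],[0.05,0,0,0,0],[0.05,0,0,0,0],[0.05,0,0,0,0],[0.05,0,0,0,0],[0.05,0,0,0,0],[0.05,0,0,0,0]]]' 30
python3 -m handwheel '[[[0.05,0,0,-0.008,0],[0.05,0,0,-0.014,0],[0.05,0,0,-0.018,0],[0.05,0,0,-0.02,0],[0.05,0,0,-0.02,0],[0.05,0,0,-0.02,0],[0.05,0,0,-0.02,0],[0.05,0,0,-0.02,0],[0.05,0,0,-0.014,0],[0.05,0,0,-0.008,0],[0.05,0,0,0,0],[0.05,0,0,0,0]]]' 30
```

```text
time: 17.6
eef_pos: [0.4848, 0.143, 0.0436]
tcp_rot: [0.999, -0.045, 0.0, 0.0]
contact_force: [0.5, -0.5, 0.3]
opening: 1.005
finger_force: 0.0
time: 18.27
eef_pos: [0.4859, 0.1433, 0.0452]
tcp_rot: [0.999, -0.044, 0.002, 0.0]
contact_force: [-1.5, -2.1, 7.1]
opening: 0.719
finger_force: 34.2
time: 19.27
eef_pos: [0.4834, 0.1436, 0.2041]
tcp_rot: [0.999, -0.044, -0.001, 0.0]
contact_force: [-0.3, -0.3, -6.1]
opening: 0.723
finger_force: 35.7
```

Full carton in hand. I carry it over the crate.

```bash
python3 -m handwheel '[[[0.05,0.0033,0.0109,0,0],[0.05,0.0033,0.0209,0,0],[0.05,0.0033,0.0209,0,0],[0.05,0.0033,0.0209,0,0],[0.05,0.0033,0.0209,0,0],[0.05,0.0033,0.0209,0,0],[0.05,0.0033,0.0209,0,0],[0.05,0.0033,0.0209,0,0],[0.05,0.0033,0.0209,0,0],[0.05,0.0033,0.0209,0,0],[0.05,0.0033,0.0209,0,0],[0.05,0.0033,0.0209,0,0]]]'
python3 -m handwheel '[[[0.05,0.0033,0.0209,0,0],[0.05,0.0033,0.0209,0,0],[0.05,0.0033,0.0209,0,0],[0.05,0.0033,0.0209,0,0],[0.05,0.0033,0.0209,0,0],[0.05,0.0033,0.0209,0,0],[0.05,0.0033,0.0209,0,0],[0.05,0.0033,0.0209,0,0],[0.05,0.0033,0.0209,0,0],[0.05,0.0033,0.0209,0,0],[0.05,0.0033,0.0209,0,0],[0.05,0.0033,0.0209,0,0]]]'
python3 -m handwheel '[[[0.05,0.0033,0.0209,0,0],[0.05,0,0.01,0,0],[0.05,0,0,0,-4],[0.05,0,0,0,-4],[0.05,0,0,0,-3.7],[0.05,0,0,0,0],[0.05,0,0,0,0],[0.05,0,0,0,0]]]'
python3 - <<'E'
from h import *
im=viewer.read_camera("wrist"); im2=viewer.read_camera("side")
cv2.imwrite("pics/over.png",np.hstack([cv2.resize(im,(400,250)),im2[150:400,240:640]]))
E
```

```text
time: 20.27
eef_pos: [0.5011, -0.1011, 0.2031]
tcp_rot: [0.999, -0.045, -0.002, -0.001]
contact_force: [0.9, -1.1, -6.0]
opening: 0.719
finger_force: 35.7
time: 21.27
eef_pos: [0.5182, -0.3541, 0.2025]
tcp_rot: [0.999, -0.045, -0.002, -0.001]
contact_force: [-0.5, -0.2, -6.5]
opening: 0.719
finger_force: 35.7
time: 21.93
eef_pos: [0.5197, -0.3839, 0.2043]
tcp_rot: [0.998, 0.057, -0.001, -0.001]
contact_force: [0.5, 0.9, -7.9]
opening: 0.72
finger_force: 35.9
```

View pics/over.png

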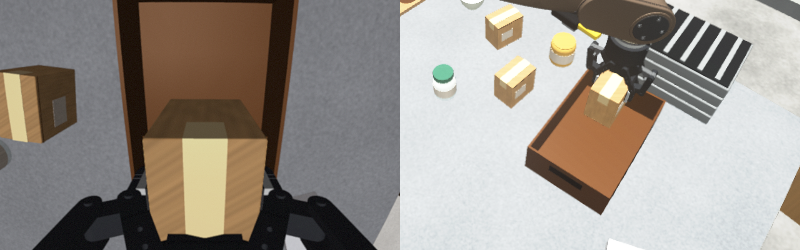

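The wrist view (left half) has the carton centred and square between the crate walls (columns 118 to 297). I lower it: contact is expected at TCP height 0.050, from 0.204.

```bash
python3 -m handwheel '[[[0.05,0,0,0.01,0],[0.05,0,0,0.018,0],[0.05,0,0,0.02,0],[0.05,0,0,0.02,0],[0.05,0,0,0.02,0],[0.05,0,0,0.02,0],[0.05,0,0,0.016,0],[0.05,0,0,0.012,0],[0.05,0,0,0.008,0],[0.05,0,0,0.004,0],[0.05,0,0,0,0],[0.05,0,0,0,0]]]'
python3 -m handwheel '[[[0.05,0,0,0.002,0],[0.05,0,0,0.002,0],[0.05,0,0,0,0],[0.05,0,0,0,0]]]'
```

```text
time: 23.03
eef_pos: [0.5206, -0.3847, 0.0581]
tcp_rot: [0.998, 0.058, 0.0, 0.001]
contact_force: [-0.6, 0.1, -6.0]
opening: 0.722
finger_force: 35.8
time: 23.37
eef_pos: [0.5202, -0.3843, 0.0536]
tcp_rot: [0.998, 0.058, 0.0, 0.0]
contact_force: [0.1, -0.7, -6.5]
opening: 0.724
finger_force: 35.9
```

```bash
python3 -m handwheel '[[[0.05,0,0,0.001,0],[0.05,0,0,0.001,0],[0.05,0,0,0.001,0],[0.05,0,0,0,0],[0.05,0,0,0,0]]]'; python3 -m handwheel '[[[0.05,0,0,0.001,0],[0.05,0,0,0,0],[0.05,0,0,0,0]]]'
```

```text
time: 23.78
eef_pos: [0.5202, -0.3843, 0.0504]
tcp_rot: [0.998, 0.058, 0.0, 0.0]
contact_force: [0.5, -0.6, -5.4]
opening: 0.723
finger_force: 35.8
time: 24.03
eef_pos: [0.5202, -0.3844, 0.0503]
tcp_rot: [0.998, 0.058, -0.0, -0.0]
contact_force: [-2.7, 2.6, 0.9]
opening: 0.719
finger_force: 36.5
```

Contact: the weight is now carried by the floor. I release, retreat and check.

```bash
python3 -m handwheel '[[[0.0854,0,0,0,0],[0.0854,0,0,0,0],[0.0854,0,0,0,0],[0.0854,0,0,0,0],[0.0854,0,0,0,0],[0.0854,0,0,-0.01,0],[0.0854,0,0,-0.02,0],[0.0854,0,0,-0.03,0],[0.0854,0,0,-0.03,0],[0.0854,0,0,-0.035,0],[0.0854,0,0,-0.035,0],[0.0854,0,0,-0.035,0]]]'; python3 -m handwheel '[[[0.0854,0,0,-0.02,0],[0.0854,0,0,0,0],[0.0854,0,0,0,0]]]'
python3 - <<'E'
from fit import *
w=viewer.read_camera("wrist"); im=viewer.read_camera("side"); cv2.imwrite("pics/end.png",np.hstack([cv2.resize(w,(400,250)),im[150:400,240:640]]))
c=cam("side")
for p in((.638,.0123),(.5068,-.141)):
    r=fit([c],[grow(im,c,p)],p,.09,.062,.09); print(r.x[:2].round(4),np.degrees(r.x[2]).round(1),round(r.fun,3))
E
```

```text
time: 25.03
eef_pos: [0.52, -0.3841, 0.2469]
tcp_rot: [0.998, 0.058, 0.0, 0.0]
contact_force: [0.6, -0.7, 0.2]
opening: 1.003
finger_force: 0.0
time: 25.28
eef_pos: [0.5207, -0.3848, 0.2672]
tcp_rot: [0.998, 0.058, 0.002, 0.002]
contact_force: [-0.3, 0.1, -1.1]
opening: 0.999
finger_force: 0.0
[0.6394 0.0118] 172.1 0.072
[ 0.5056 -0.1427] 2.4 0.071
```

View pics/end.png

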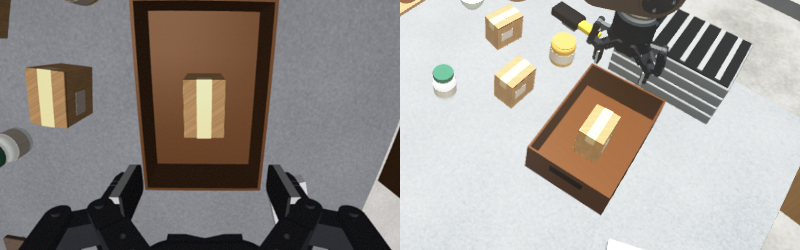

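The full carton stands upright in the middle of the crate (left half, about (204,108)). The side-view fits put both empty cartons within about 2 mm of where they started.

```bash
python3 -c "from plant import sign_off; print(sign_off())"
```

```text
the job is handed in; nothing more can be done
None
```

The full carton (about 0.69 kg by feel) stands upright on the crate floor, set down gently, and the two empty ones stand upright within about 2 mm of where they started; I handed the job in at about 25 s.

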